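# Finish tightening a resin mould clamp crosswise

### The arm

A 7-joint arm with a two-finger parallel gripper is mounted at the origin on the work surface. World frame = base frame: x ahead of the robot, y to its left, z up, the work surface at z = 0. Lengths are in m, angles in rad, forces in N, time in s.
With the tool pointing down it reaches from about 0.425 to 0.825 m from the base axis. Payload 3.6 kg.
Tool frame: the origin (TCP) lies on the mounting face of the last link; the fingertips stand 173 mm ahead of it and the grasp point (between the pads) lies 155 mm ahead of it; x points along the fingers, y is the direction in which the jaws open and shut, and the axes are right-handed (so a half turn about x gives the same grasp; the last joint's range is limited). The gripper opens to 85 mm and grips with 20 to 120 N. Pads are 22 mm wide; open, the fingers measure 114 mm over their backs; the gripper's body (76 mm by 85 mm) begins 54 mm behind the grasp point. The pads swing forward as they close: fully open they stand 13 mm farther back than shut.
Start: joints at [-1.218, 0.615, -0.013, 1.423, 0.008, 1.103, -0.04], TCP at [0.24, 0.604, 0.405] pointing down, gripper open.
Joint ranges: [-3.12, 3.12], [-0.3, 2.06], [-1.34, 1.32], [0.26, 2.42], [-1.36, 4.5], [0.01, 1.98], [-2.84, 2.84]. Speed limits (rad/s): [2.79, 2.79, 3.14, 3.14, 3.14, 3.14, 3.14].

### API

Orientations are given as a unit quaternion [w, x, y, z].
In Python, from workcell import get_obs, vision, workorder gives the robot as it stands. The module is installed in compiled form; this text tells all that it offers.
- The arm moves only by the tool arm_command, never from a script. Its argument "steps" is a list of rows, each an object with "delta_pos": the shift along the world's x, y, z in cm, a list of three; "turn": the turn, a rotation vector about the world's x, y, z in degrees, a list of three; "grip": the opening, from -1 (shut) to 1 (fully open), so that 0 is half open. In form: [{"delta_pos": [x, y, z], "turn": [wx, wy, wz], "grip": grip}, ...]. A call has 1 to 10 rows; each row shifts and turns the commanded pose from where the row before left it; what a row does not reach is not made up. A row lasts 1/8 s, in which the tool goes at most 62.5 mm and 10.7 degrees, less where a joint would pass 70% of its speed; a pose out of reach is approached as far as the arm can. A call with a gripper value outside its range is refused whole. The fingers move at their own pace and stop on an object; "newtons" is the grip in N (left out, the last holds). Time passes only in rows, so rows that do not move let the fingers close. It gives the time, the measured TCP pose, the force and the opening at its end, in the units of the state.
- get_obs(): the state, without advancing time (a new reading comes with each control period).
- vision.read_camera(name): name is "scene" or "top"; returns the picture (480x640x3 uint8, red, green, blue); there is no depth.
- vision.camera_model(name): a dict with "camera_matrix" (3x3 intrinsics, pixels), "D" ([k1, k2, p1, p2, k3] as OpenCV has them; the pictures are not rectified), "R" (3x3) and "t" (3): a world point X has camera coordinates R X + t. Camera axes: x right, y down, z forward; pixel columns grow to the right and rows downward; lengths in m; the calibration is good to about 2 mm. A picture is of the moment at which its call begins. camera_model takes no time and is no camera call.
- workorder.job_done(): hands the job in, once; it reports no verdict.
The state is a dict: "time_s": time; "joint_positions": joint angles; "qvel": joint speeds; "joint_efforts": joint torques, N m; "ee_pos": TCP position; "eef_rot": TCP orientation; "wrist_force": force on the tool from outside, world axes, zero at the start; "torque": the same for the moment, N m; "opening": opening from 0.0 (shut) to 1.0 (fully open).
Only numpy, scipy, OpenCV 4.12 (cv2) and the standard library are available. Lean on these libraries where they do the work, as an engineer would, in place of code of your own. Each camera call takes 0.05 s, during which the arm holds its last target.

### The job

The two black nuts of the mould clamp are already tight; finish the cross so the plate seats evenly. Turn the red nut clockwise until it is fully tight, its bar lying along the engraved diagonal, and only then do the same with the yellow nut at the opposite corner. Do not knock over the boxwood bishop, and let go of everything at the end.

Things in the scene. Friction and masses are not known exactly. Their poses are not given: they have to be found in the camera images.
- clamp: the mould clamp, fixed to the table; origin at the centre of its underside, z up. A 160 mm square aluminium plate, top 58 mm above the table, over a mould and a plywood board of the same square outline, with four equal bar nuts at the corners, each 55 mm in x and y from the centre: red at (+x, +y), yellow opposite at (-x, -y), black (tight, immovable) at the other two.
- red_nut (a joint): turn of the red nut in rad, growing clockwise seen from above: near 0 (0 to 0.35 at the start) is loose, 1.4 is fully tight at a hard stop, where the bar lies along the plate's engraved diagonal (it points at the plate's centre). It stays where it is left; turning takes about 0.06 N m. The nut does not rise or sink.
- red_nut_grip (a point): middle of the red nut's bar handle, on the nut's vertical turning axis, 28 mm above the plate's top and about 86 mm above the table. The bar is red plastic, 44 mm long (x axis), 10 mm thick (y axis) and 24 mm tall (z axis up), on a round steel hub of 21 mm diameter and 14 mm height. The axes turn with the nut.
- yellow_nut (a joint): turn of the yellow nut in rad, as for the red one: 0 to 0.35 at the start, clockwise from above to the hard stop at 1.4 = fully tight, bar along the engraved diagonal.
- yellow_nut_grip (a point): middle of the yellow nut's bar handle, on its turning axis; same nut as the red one: bar 44 mm long (x axis), 10 mm thick (y axis), 24 mm tall, this point 28 mm above the plate's top.
- bishop_mid (a point): middle (47 mm up) of the loose boxwood chess bishop, 94 mm tall, 36 mm across the foot, standing upright (z axis up) on the table beside the clamp, among a jar, a paint pot, a model bunker, a resin crater and a steel brush, none taller than 95 mm.
Things that resemble listed ones, but are neither listed nor needed, are in the scene too. Of the things shaped like the part that bears bishop_mid, the wooden one is meant.

How it is judged:
On the way, in this order (a step that is already met when the one before it is completed fails the run):
1. the red nut is tight while the yellow one is still loose (value of joint red_nut above 1.2 rad and value of joint yellow_nut below 0.7 rad), for 0.2 s.
2. the yellow nut is tight too (value of joint each of red_nut, yellow_nut above 1.2 rad), for 0.2 s.
At the end, for the whole second after the job is handed in: Red and yellow nuts are both turned to within 0.2 rad (11 degrees) of the tight stop at 1.4 rad, and the bishop stands upright (within 0.3 rad) (all of step 2 and angle between bishop_mid's own z axis and vertical below 0.3 rad); the robot touches nothing.
It fails at once if the bishop is knocked over (angle between bishop_mid's own z axis and vertical above 0.5 rad).
It also fails if it takes over 43 s, if anything falls off the work surface, if the arm or the gripper's body presses on something with over 40 N, if the wrist force passes 120 N, or if a joint passes its speed limit or range.

## Working session

There is one attempt and no reset: what is moved stays moved. The work goes in short steps, Python scripts to look and compute and a tool call to move; the robot and the scene stay as the last step left them, time stands still between calls to the robot, and variables do not carry over. Pictures are saved under pics/ and viewed, and the job is handed in when it is done.

Besides the shell and the picture viewer there is one more tool, called after "Call:" by a JSON object that holds its "name" and its "arguments". arm_command: Moves the arm, as the interface text tells. Its arguments: {"type":"object","properties":{"steps":{"type":"array"},"newtons":{"type":"number"}},"required":["steps"]}

```bash
mkdir -p pics; python3 - <<'E'
from workcell import get_obs, vision
import cv2, json
o=get_obs()
for k,v in o.items(): print(k,v)
for n in("scene","top"):
    im=vision.read_camera(n); cv2.imwrite(f"pics/{n}0.png",im[:,:,::-1]); print(n,vision.camera_model(n))
E
```

```text
time_s 0.0
joint_positions [-1.21847339  0.6159238  -0.01263641  1.42496901  0.00811166  1.10339029
 -0.0403666 ]
qvel [ 9.07509854e-04 -6.51787497e-04  2.02296678e-03  4.39821341e-05
  1.90208572e-04 -6.03074086e-04 -1.17697732e-03]
joint_efforts [-6.44068441e-04 -4.69205868e+01  2.59112986e-01 -1.71034867e+01
  1.00369204e-02  9.48376284e-03  1.30920120e-05]
ee_pos [0.24024185 0.60361058 0.40351129]
eef_rot [ 0.6943055   0.13217301  0.69463019 -0.13401142]
wrist_force [-0.09562793 -0.35240247  1.32769068]
torque [-0.02777583 -0.03618509  0.01596677]
opening 0.9983119806749503
scene {'camera_matrix': array([[569.5901169 ,   0.        , 328.73556036],
       [  0.        , 569.5901169 , 241.76583922],
       [  0.        ,   0.        ,   1.        ]]), 'D': array([0.04487469, 0.        , 0.        , 0.        , 0.        ]), 'R': array([[-0.84438669,  0.53553162, -0.01473131],
       [ 0.31471363,  0.4735893 , -0.82259863],
       [-0.43355098, -0.69922748, -0.5684316 ]]), 't': array([ 0.4559145 , -0.10655251,  1.66858667])}
top {'camera_matrix': array([[520.8118321 ,   0.        , 317.56056283],
       [  0.        , 520.8118321 , 245.81266561],
       [  0.        ,   0.        ,   1.        ]]), 'D': array([0.03866796, 0.        , 0.        , 0.        , 0.        ]), 'R': array([[ 0.01494741, -0.99980643, -0.01279331],
       [-0.99518807, -0.0136368 , -0.09702959],
       [ 0.09683635,  0.01418209, -0.99519927]]), 't': array([-0.00490942,  0.53156878,  1.15411341])}
```

View pics/top0.png

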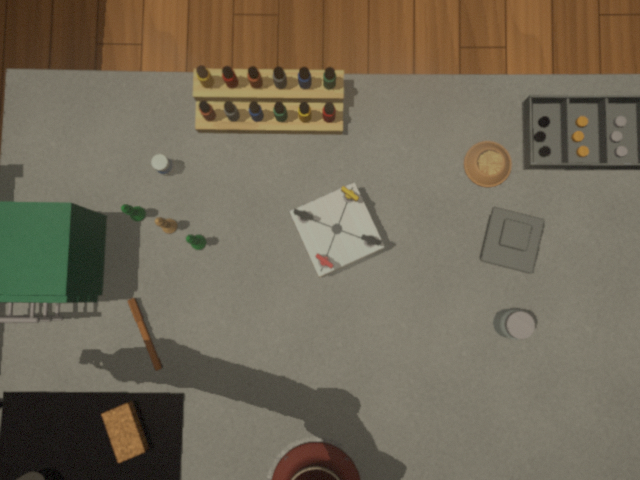

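View pics/scene0.png

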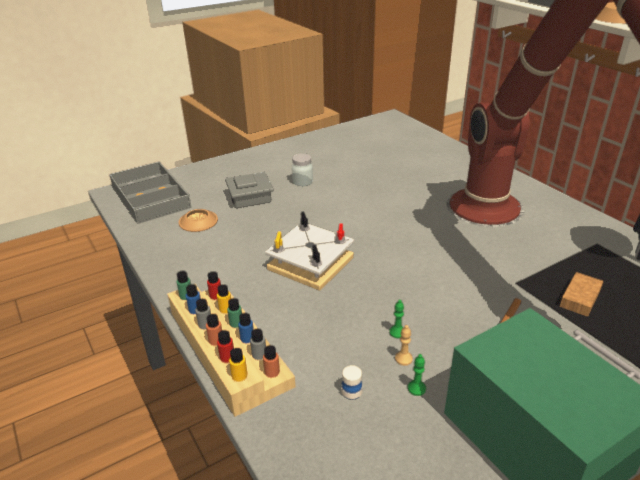

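Top view: the clamp is centred near (337,229), with the red nut near (325,261) and the yellow near (349,193). The bishops are around (135–200, 210–242), with the wooden one at (165,225). Next I'll enlarge and measure.

```bash
cat > h.py <<'E'
import numpy as np, cv2
from workcell import get_obs, vision
def ray(n,uv):
    m=vision.camera_model(n)
    p=cv2.undistortPoints(np.array([[uv]],float),m["camera_matrix"],m["D"])[0,0]
    R,t=m["R"],m["t"]; return -R.T@t, R.T@np.array([p[0],p[1],1])
def onz(n,uv,z):
    c,d=ray(n,uv); return c+d*(z-c[2])/d[2]
def proj(n,X):
    m=vision.camera_model(n)
    return cv2.projectPoints(np.array(X,float).reshape(-1,3),cv2.Rodrigues(m["R"])[0],m["t"],m["camera_matrix"],m["D"])[0].reshape(-1,2)
def crop(n,f,x,y,w,h,s,im=None):
    im=cv2.imread(f); c=im[y:y+h,x:x+w]; c=cv2.resize(c,None,fx=s,fy=s,interpolation=cv2.INTER_CUBIC); cv2.imwrite(n,c)
E
python3 - <<'E'
from h import *
crop("pics/c1.png","pics/top0.png",285,178,105,105,5.7)
crop("pics/c2.png","pics/scene0.png",260,205,100,80,7)
crop("pics/c3.png","pics/top0.png",110,140,120,120,5)
for p in [(337,229)]: print(onz("top",p,.058))
for p in [(165,225),(198,242),(136,214)]: print(onz("top",p,.04))
E
```

```text
[ 0.5663556  -0.04013853  0.058     ]
[0.57250662 0.3461415  0.04      ]
[0.53511899 0.27066878 0.04      ]
[0.59654347 0.41225    0.04      ]
```

View pics/c1.png

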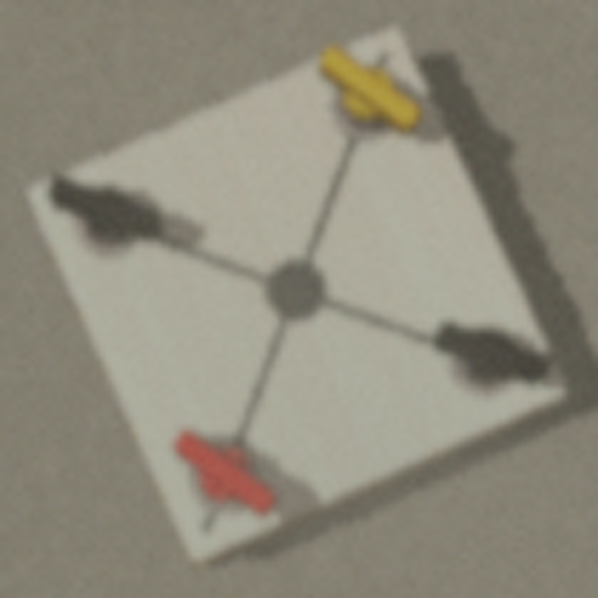

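View pics/c2.png

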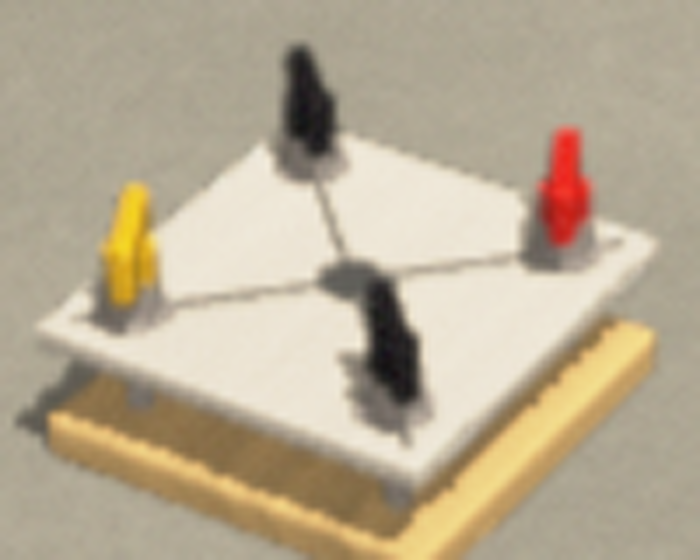

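View pics/c3.png

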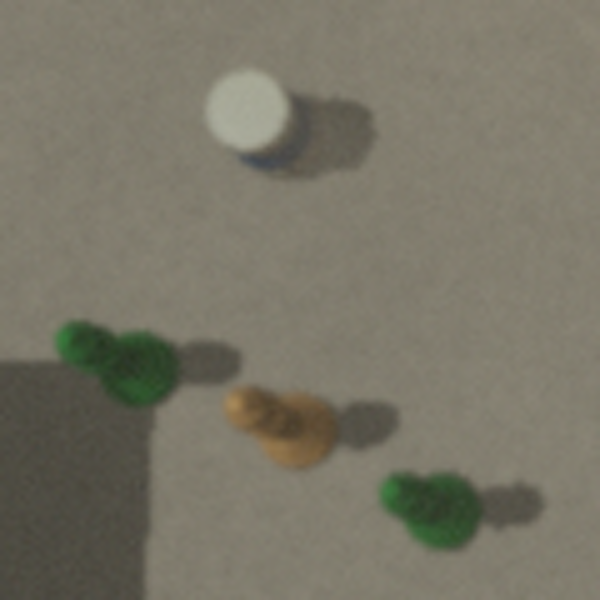

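```bash
cat >> h.py <<'E'
def cz(p,z,n="top",o=(285,178),s=5.7):
    return onz(n,((p[0]+.5)/s-.5+o[0],(p[1]+.5)/s-.5+o[1]),z)
E
python3 - <<'E'
from h import *
c=[cz(p,.058) for p in [(397,25),(570,393),(195,563),(27,190)]]
for i in range(4): print(c[i], np.linalg.norm(c[i]-c[i-1]))
print("centre",np.mean(c,0), "hub disc",cz((297,290),.060))
y=c[2]+c[3]-c[0]-c[1]
def d(a,b): v=b-a; return np.degrees(np.arctan2(v[1],v[0]))
print("edges",d(c[0],c[3]),d(c[1],c[2]),d(c[0],c[1]),d(c[3],c[2]),"diag",d(c[0],c[2]))
for n,a,b in [("red",(188,443),(264,503)),("yel",(332,60),(407,118))]:
    A,B=cz(a,.098),cz(b,.098); print(n,(A+B)/2,np.linalg.norm(A-B),d(A,B))
o=(260,205)
for n,p in [("red",(567,180)),("yel",(131,235))]:
    print("scene",n,cz(p,.086,"scene",o,7))
print("bishop foot",cz((298,432),0.005,"top",(110,140),5))
print(proj("top",get_obs()["ee_pos"]))
E
```

```text
[ 0.67235813 -0.07727066  0.058     ] 0.15821287032637205
[ 0.52887682 -0.14510909  0.058     ] 0.15871023070450613
[ 0.46126468 -0.00146826  0.058     ] 0.15875795814333513
[0.60537352 0.06606243 0.058     ] 0.15914694899831752
centre [ 0.56696829 -0.03944639  0.058     ] hub disc [ 0.56727501 -0.03940248  0.06      ]
edges 115.04834243685939 115.20649740993274 -154.6950607712254 -154.8917894731519 diag 160.24708979119202
red [ 0.49333735 -0.01292857  0.098     ] 0.0360308848248308 -127.54764931569913
yel [ 0.63885897 -0.06491893  0.098     ] 0.03579409687370886 -127.4987707299027
scene red [ 0.49444463 -0.01444191  0.086     ]
scene yel [ 0.64009632 -0.06967008  0.086     ]
bishop foot [0.57499088 0.34721013 0.005     ]
[[-98.56091425 412.99928102]]
```

```bash
python3 - <<'E'
from h import *
from scipy.spatial.transform import Rotation as Ro
q=get_obs()["eef_rot"]; R=Ro.from_quat([q[1],q[2],q[3],q[0]]).as_matrix(); print(R.round(3)); 
print("tool y az",np.degrees(np.arctan2(R[1,1],R[0,1])))
for z in (.1,.2): print(onz("top",(66,301),z),onz("top",(74,204),z))
crop("pics/c4.png","pics/scene0.png",330,218,25,30,18)
# red predicted scene heights
for z in (.058,.072,.074,.086,.098): print(z,proj("scene",[.4938,-.0131,z]))
E
```

```text
[[-0.001  0.37   0.929]
 [-0.002  0.929 -0.37 ]
 [-1.    -0.002  0.   ]]
tool y az 68.30177960324784
[0.40102934 0.52676877 0.1       ] [0.60687468 0.52267172 0.1       ]
[0.40251057 0.47760941 0.2       ] [0.58964419 0.4738848  0.2       ]
0.058 [[341.11206094 239.75063311]]
0.072 [[341.09878741 235.1286465 ]]
0.074 [[341.09688506 234.4641307 ]]
0.086 [[341.08543862 230.4545434 ]]
0.098 [[341.0739367  226.40595226]]
```

View pics/c4.png

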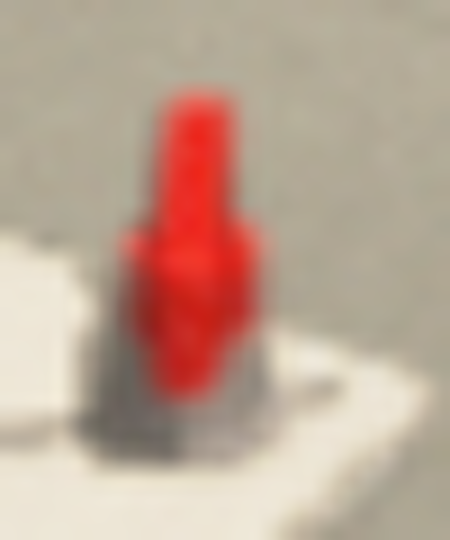

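Call:
{"name": "arm_command", "arguments": {"steps": [{"delta_pos": [2.0,-5.0,0],"turn": [0,0,-9],"grip": 0},{"delta_pos": [2.4,-5.0,0],"turn": [0,0,-9],"grip": 0},{"delta_pos": [2.4,-5.0,0],"turn": [0,0,-9],"grip": 0},{"delta_pos": [2.4,-5.0,0],"turn": [0,0,-9],"grip": 0},{"delta_pos": [2.4,-5.0,0],"turn": [0,0,-9],"grip": 0},{"delta_pos": [2.4,-5.0,0],"turn": [0,0,-9],"grip": 0}], "newtons": 40}}

```text
time_s: 0.85
ee_pos: [0.3808, 0.3021, 0.4046]
eef_rot: [0.557, 0.435, 0.557, -0.435]
wrist_force: [0.9, 0.5, 0.1]
opening: 0.501
```

Call:
{"name": "arm_command", "arguments": {"steps": [{"delta_pos": [1.9,-5.25,0],"turn": [0,0,-8.6],"grip": 0},{"delta_pos": [1.9,-5.25,0],"turn": [0,0,-8.6],"grip": 0},{"delta_pos": [1.9,-5.25,0],"turn": [0,0,-8.6],"grip": 0},{"delta_pos": [1.9,-5.25,-1],"turn": [0,0,-8.6],"grip": 0},{"delta_pos": [1.9,-5.25,-3],"turn": [0,0,-8.6],"grip": 0},{"delta_pos": [1.8,-5.25,-4],"turn": [0,0,-8.6],"grip": 0},{"delta_pos": [0,0,0],"turn": [0,0,0],"grip": -0.4}]}}

```text
time_s: 1.72
ee_pos: [0.4911, -0.0101, 0.3262]
eef_rot: [-0.311, -0.633, -0.311, 0.637]
wrist_force: [-1.0, 0.6, -0.2]
opening: 0.309
```

```bash
cat > s.py <<'E'
from h import *
from scipy.spatial.transform import Rotation as Ro
import sys
o=get_obs(); q=o["eef_rot"]; R=Ro.from_quat([q[1],q[2],q[3],q[0]]).as_matrix()
print(o["time_s"],o["ee_pos"].round(4),"yaz",np.degrees(np.arctan2(R[1,1],R[0,1])).round(1),"down",R[:,0].round(3),"F",np.round(o["wrist_force"],1),"M",np.round(o["torque"],2),"op",round(o["opening"],3),"q",o["joint_positions"].round(2))
tag=sys.argv[1] if len(sys.argv)>1 else None
if tag:
    a=[]
    for n,(x,y,w,h,s) in {"scene":(220,120,180,190,3.1),"top":(250,150,180,180,3.1)}.items():
        cv2.imwrite(f"pics/{n}{tag}.png",vision.read_camera(n)[:,:,::-1])
E
python3 s.py 1; python3 -c "
from h import *
crop('pics/s1.png','pics/scene1.png',240,130,160,160,3.7)"
```

```text
1.725 [ 0.4911 -0.0101  0.3262] yaz -37.8 down [-0.005 -0.004 -1.   ] F [-1.   0.6 -0.2] M [ 0.08  0.05 -0.04] op 0.309 q [-0.37  0.52  0.5   1.98 -0.36  0.74 -0.31]
```

View pics/s1.png

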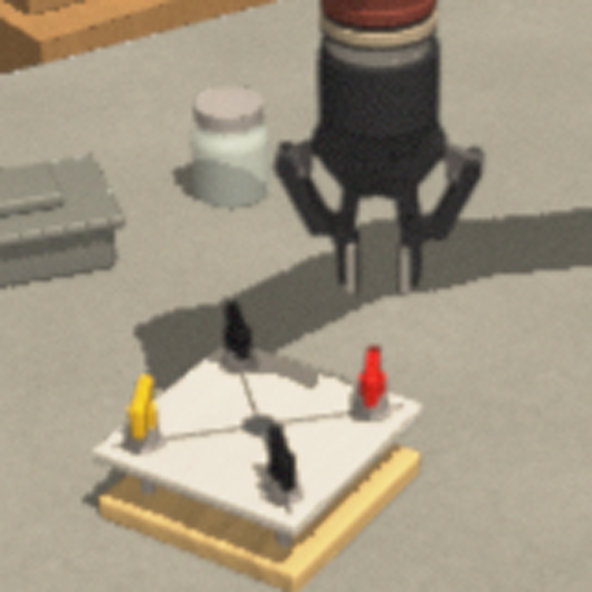

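Call:
{"name": "arm_command", "arguments": {"steps": [{"delta_pos": [0.1,-0.2,-3],"turn": [0,0,0],"grip": -0.4},{"delta_pos": [0,0,-2],"turn": [0,0,0],"grip": -0.4},{"delta_pos": [0,0,-1],"turn": [0,0,0],"grip": -0.4},{"delta_pos": [0,0,0],"turn": [0,0,0],"grip": -0.4}]}}

```text
time_s: 2.33
ee_pos: [0.4925, -0.0067, 0.2687]
eef_rot: [0.314, 0.633, 0.315, -0.633]
wrist_force: [-0.2, 0.6, 0.0]
opening: 0.298
```

```bash
python3 s.py 2; python3 -c "
from h import *
crop('pics/s2.png','pics/scene2.png',300,160,80,90,6.5)"
```

```text
2.325 [ 0.4925 -0.0067  0.2687] yaz -37.2 down [-0.     0.001 -1.   ] F [-0.2  0.6  0. ] M [ 0.    0.03 -0.03] op 0.298 q [-0.31  0.61  0.42  2.03 -0.43  0.59 -0.24]
```

View pics/s2.png

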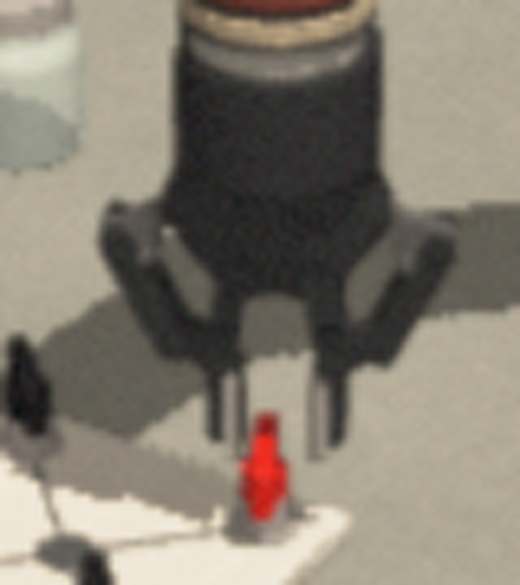

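Call:
{"name": "arm_command", "arguments": {"steps": [{"delta_pos": [0.1,-0.6,0],"turn": [0,0,0],"grip": -0.4},{"delta_pos": [0,0,-0.6],"turn": [0,0,0],"grip": -0.4},{"delta_pos": [0,0,0],"turn": [0,0,0],"grip": -0.4}]}}

```text
time_s: 2.8
ee_pos: [0.4933, -0.0139, 0.2623]
eef_rot: [-0.314, -0.633, -0.314, 0.634]
wrist_force: [-0.4, 0.0, 0.1]
opening: 0.305
```

```bash
python3 s.py 3; python3 -c "
from h import *
crop('pics/s3.png','pics/scene3.png',300,160,80,90,6.5)"
```

```text
2.8 [ 0.4933 -0.0139  0.2623] yaz -37.3 down [-0.001  0.    -1.   ] F [-0.4  0.   0.1] M [0.01 0.   0.01] op 0.305 q [-0.29  0.62  0.42  2.03 -0.44  0.58 -0.22]
```

View pics/s3.png

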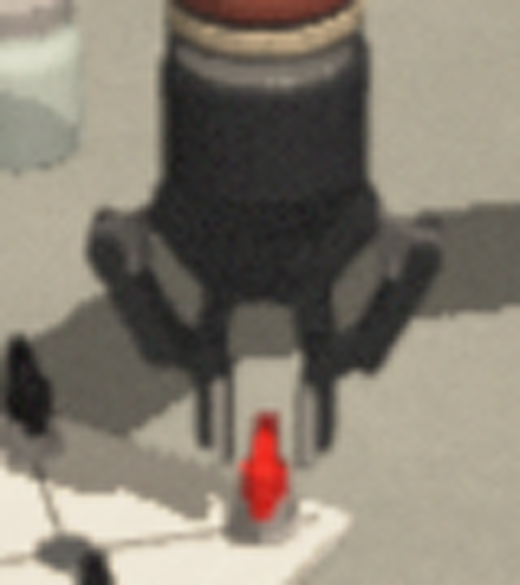

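Call:
{"name": "arm_command", "arguments": {"steps": [{"delta_pos": [0,0,0.2],"turn": [0,0,0],"grip": -1},{"delta_pos": [0,0,0],"turn": [0,0,0],"grip": -1},{"delta_pos": [0,0,0],"turn": [0,0,0],"grip": -1},{"delta_pos": [0,0,0],"turn": [0,0,0],"grip": -1}], "newtons": 40}}

```text
time_s: 3.4
ee_pos: [0.4936, -0.0139, 0.2645]
eef_rot: [0.314, 0.634, 0.314, -0.634]
wrist_force: [1.2, -0.8, -4.1]
opening: 0.098
```

```bash
python3 s.py 4; python3 -c "
from h import *
crop('pics/s4.png','pics/scene4.png',300,160,80,90,6.5)"
```

```text
3.4 [ 0.4936 -0.0139  0.2645] yaz -37.3 down [ 0. -0. -1.] F [ 1.2 -0.8 -4.1] M [-0.18 -0.28  0.05] op 0.098 q [-0.3   0.61  0.42  2.03 -0.44  0.58 -0.22]
```

View pics/s4.png

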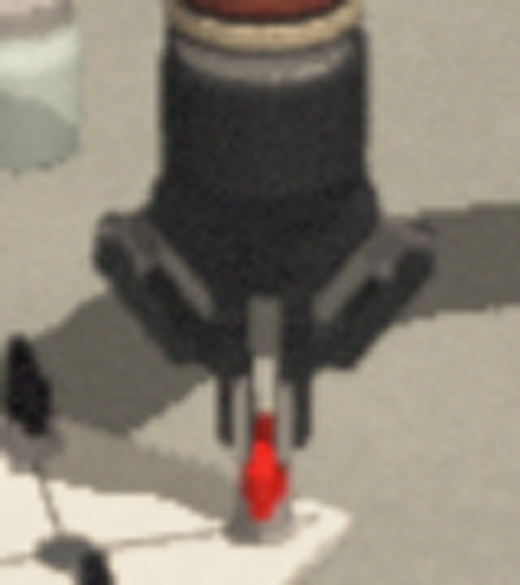

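Gripped on the bar (opening 0.098 ≈ 8–10 mm), with the tips just above the boss. Turning now.

Call:
{"name": "arm_command", "arguments": {"steps": [{"delta_pos": [0,0,0],"turn": [0,0,-7],"grip": -1},{"delta_pos": [0,0,0],"turn": [0,0,-7],"grip": -1},{"delta_pos": [0,0,0],"turn": [0,0,-7],"grip": -1},{"delta_pos": [0,0,0],"turn": [0,0,-7],"grip": -1},{"delta_pos": [0,0,0],"turn": [0,0,0],"grip": -1}]}}

```text
time_s: 4.12
ee_pos: [0.4932, -0.0133, 0.2645]
eef_rot: [-0.151, -0.69, -0.152, 0.691]
wrist_force: [-0.2, 0.8, -3.3]
opening: 0.096
```

```bash
python3 s.py 
```

```text
4.125 [ 0.4932 -0.0133  0.2645] yaz -65.2 down [-0.001  0.001 -1.   ] F [-0.2  0.8 -3.3] M [ 0.14 -0.   -0.01] op 0.096 q [-0.38  0.64  0.56  2.03 -0.58  0.63 -0.57]
```

Turned 28° cleanly; about 45° remains (target tool y azimuth ≈ -110°).

Call:
{"name": "arm_command", "arguments": {"steps": [{"delta_pos": [0,0,0],"turn": [0,0,-7],"grip": -1},{"delta_pos": [0,0,0],"turn": [0,0,-7],"grip": -1},{"delta_pos": [0,0,0],"turn": [0,0,-7],"grip": -1},{"delta_pos": [0,0,0],"turn": [0,0,-7],"grip": -1},{"delta_pos": [0,0,0],"turn": [0,0,-7],"grip": -1},{"delta_pos": [0,0,0],"turn": [0,0,-6],"grip": -1},{"delta_pos": [0,0,0],"turn": [0,0,-3],"grip": -1},{"delta_pos": [0,0,0],"turn": [0,0,0],"grip": -1}]}}

```text
time_s: 5.12
ee_pos: [0.4933, -0.0122, 0.2644]
eef_rot: [0.119, -0.696, 0.116, 0.698]
wrist_force: [-0.9, 5.4, 0.6]
opening: 0.096
```

```bash
python3 s.py 
```

```text
5.125 [ 0.4933 -0.0122  0.2644] yaz -109.1 down [-0.002  0.004 -1.   ] F [-0.9  5.4  0.6] M [ 1.02  0.13 -0.06] op 0.096 q [-0.51  0.71  0.78  2.04 -0.77  0.72 -1.14]
```

Call:
{"name": "arm_command", "arguments": {"steps": [{"delta_pos": [0,0,0],"turn": [0,0,-3],"grip": -1},{"delta_pos": [0,0,0],"turn": [0,0,0],"grip": -1},{"delta_pos": [0,0,0],"turn": [0,0,0],"grip": -1}]}}

```text
time_s: 5.5
ee_pos: [0.4934, -0.0123, 0.2645]
eef_rot: [0.136, -0.693, 0.134, 0.695]
wrist_force: [-1.0, 5.4, 0.7]
opening: 0.098
```

```bash
python3 s.py 5;  python3 -c "
from h import *
crop('pics/s5.png','pics/scene5.png',300,160,80,90,6.5)
crop('pics/t5.png','pics/top5.png',285,178,105,105,5.7)"
```

```text
5.5 [ 0.4934 -0.0123  0.2645] yaz -112.0 down [-0.002  0.004 -1.   ] F [-1.   5.4  0.7] M [1.19 0.15 0.33] op 0.098 q [-0.52  0.71  0.79  2.04 -0.78  0.73 -1.18]
```

View pics/s5.png

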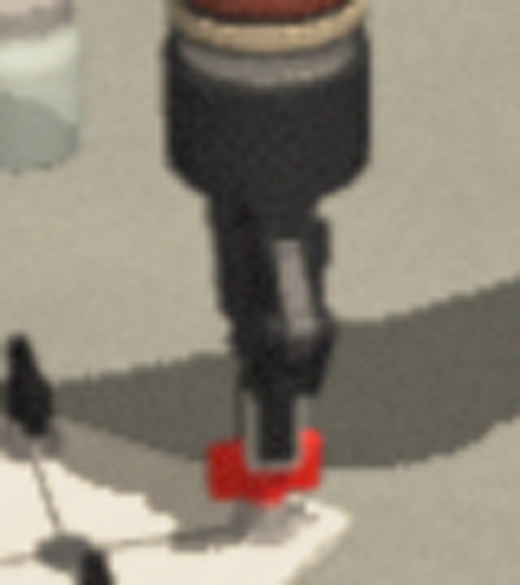

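Moment jumped to 0.33 N·m, so the red nut is at its stop. The scene crop shows its bar lying along the diagonal. Release and lift.

Call:
{"name": "arm_command", "arguments": {"steps": [{"delta_pos": [0,0,0],"turn": [0,0,0],"grip": -0.4},{"delta_pos": [0,0,0],"turn": [0,0,0],"grip": -0.4},{"delta_pos": [0,0,0],"turn": [0,0,0],"grip": -0.4},{"delta_pos": [0,0,3],"turn": [0,0,0],"grip": -0.4},{"delta_pos": [0,0,4],"turn": [0,0,0],"grip": -0.4},{"delta_pos": [2.8,-0.8,0],"turn": [0,0,9.3],"grip": -0.4},{"delta_pos": [2.8,-0.9,0],"turn": [0,0,9.3],"grip": -0.4},{"delta_pos": [3.0,-1.2,0],"turn": [0,0,9.3],"grip": -0.4},{"delta_pos": [3.0,-1.2,0],"turn": [0,0,9.3],"grip": -0.4},{"delta_pos": [3.0,-1.2,0],"turn": [0,0,9.3],"grip": -0.4}]}}

```text
time_s: 6.85
ee_pos: [0.6404, -0.0678, 0.3345]
eef_rot: [0.15, 0.691, 0.15, -0.691]
wrist_force: [-0.0, 1.0, 0.2]
opening: 0.302
```

```bash
python3 s.py 6;  python3 -c "
from h import *
crop('pics/s6.png','pics/scene6.png',240,120,140,160,3.7)"
```

```text
6.85 [ 0.6404 -0.0678  0.3345] yaz -65.5 down [ 0.    -0.001 -1.   ] F [-0.   1.   0.2] M [0.04 0.03 0.03] op 0.302 q [-0.28  0.75  0.63  1.54 -0.49  1.02 -0.65]
```

View pics/s6.png

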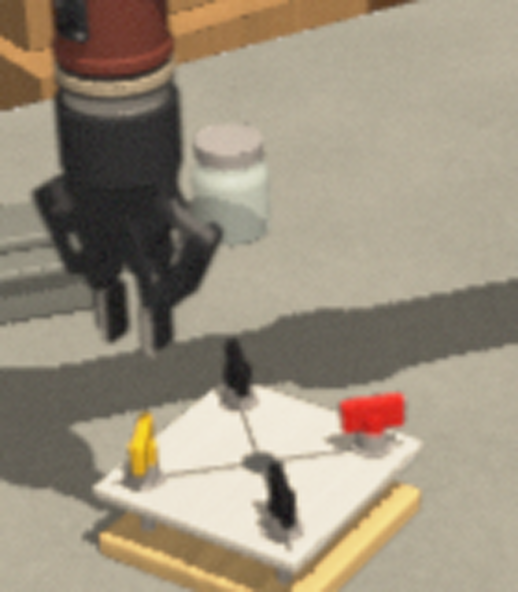

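Red bar lies along the diagonal. Aligning over the yellow nut now.

Call:
{"name": "arm_command", "arguments": {"steps": [{"delta_pos": [0,0,0],"turn": [0,0,9.3],"grip": -0.4},{"delta_pos": [0,0.1,0],"turn": [0,0,9.3],"grip": -0.4},{"delta_pos": [0,0,-2],"turn": [0,0,9.4],"grip": -0.4},{"delta_pos": [0,0,-2.5],"turn": [0,0,0],"grip": -0.4},{"delta_pos": [0,0,0],"turn": [0,0,0],"grip": -0.4}]}}

```text
time_s: 7.58
ee_pos: [0.6382, -0.0655, 0.2875]
eef_rot: [-0.31, -0.634, -0.312, 0.637]
wrist_force: [0.0, 0.7, 0.9]
opening: 0.296
```

```bash
python3 s.py 7;  python3 -c "
from h import *
crop('pics/s7.png','pics/scene7.png',240,170,80,90,6.5)"
```

```text
7.575 [ 0.6382 -0.0655  0.2875] yaz -37.9 down [-0.006  0.001 -1.   ] F [0.  0.7 0.9] M [-0.   -0.07 -0.03] op 0.296 q [-0.2   0.77  0.47  1.59 -0.42  0.9  -0.23]
```

View pics/s7.png

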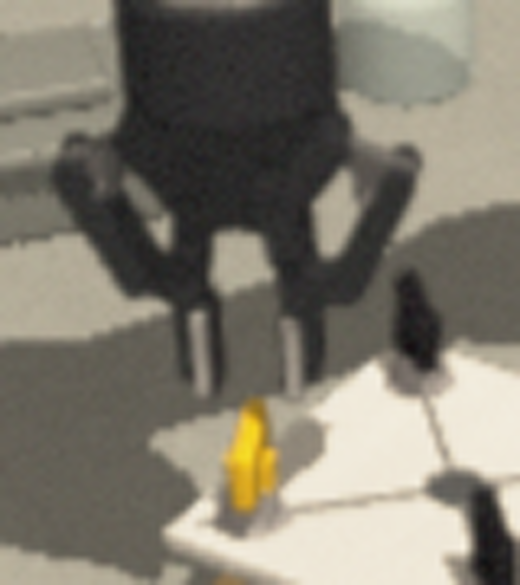

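Call:
{"name": "arm_command", "arguments": {"steps": [{"delta_pos": [0.1,0,-1.3],"turn": [0,0,0.4],"grip": -0.4},{"delta_pos": [0,0,-1.0],"turn": [0,0,0],"grip": -0.4},{"delta_pos": [0,0,0],"turn": [0,0,0],"grip": -0.4}]}}

```text
time_s: 8.05
ee_pos: [0.6401, -0.0656, 0.2653]
eef_rot: [-0.313, -0.633, -0.314, 0.635]
wrist_force: [-0.4, 0.5, -1.0]
opening: 0.298
```

```bash
python3 s.py 8;  python3 -c "
from h import *
crop('pics/s8.png','pics/scene8.png',240,170,80,90,6.5)"
```

```text
8.05 [ 0.6401 -0.0656  0.2653] yaz -37.4 down [-0.002  0.    -1.   ] F [-0.4  0.5 -1. ] M [0.   0.04 0.04] op 0.298 q [-0.19  0.8   0.46  1.6  -0.43  0.85 -0.22]
```

View pics/s8.png

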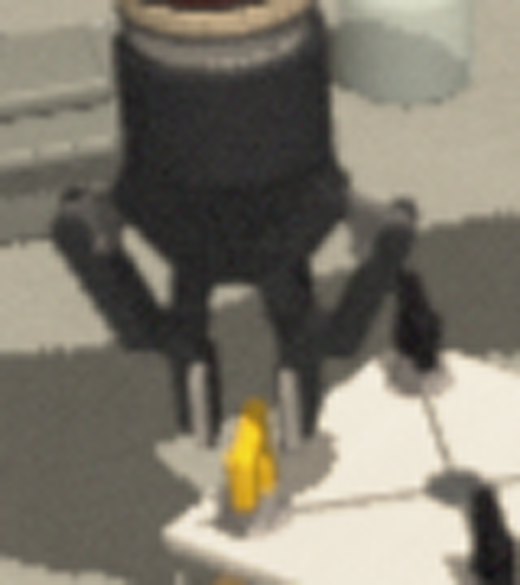

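The bar is centred between the jaws, at the same height that worked on red. Closing, then turning.

Call:
{"name": "arm_command", "arguments": {"steps": [{"delta_pos": [0,0,0],"turn": [0,0,0],"grip": -1},{"delta_pos": [0,0,0],"turn": [0,0,0],"grip": -1},{"delta_pos": [0,0,0],"turn": [0,0,0],"grip": -1},{"delta_pos": [0,0,0],"turn": [0,0,0],"grip": -1}]}}

```text
time_s: 8.65
ee_pos: [0.6407, -0.066, 0.2671]
eef_rot: [0.313, 0.634, 0.313, -0.634]
wrist_force: [-0.4, 0.3, 2.7]
opening: 0.099
```

```bash
python3 s.py 
```

```text
8.65 [ 0.6407 -0.066   0.2671] yaz -37.4 down [ 0.001 -0.    -1.   ] F [-0.4  0.3  2.7] M [-0.06  0.14  0.05] op 0.099 q [-0.19  0.79  0.46  1.6  -0.43  0.85 -0.21]
```

Call:
{"name": "arm_command", "arguments": {"steps": [{"delta_pos": [0,0,0],"turn": [0,0,-7],"grip": -1},{"delta_pos": [0,0,0],"turn": [0,0,-7],"grip": -1},{"delta_pos": [0,0,0],"turn": [0,0,-7],"grip": -1},{"delta_pos": [0,0,0],"turn": [0,0,-7],"grip": -1},{"delta_pos": [0,0,0],"turn": [0,0,-7],"grip": -1},{"delta_pos": [0,0,0],"turn": [0,0,-7],"grip": -1},{"delta_pos": [0,0,0],"turn": [0,0,0],"grip": -1}]}}

```text
time_s: 9.52
ee_pos: [0.6405, -0.0655, 0.267]
eef_rot: [-0.065, -0.704, -0.066, 0.704]
wrist_force: [-1.8, 1.2, 4.8]
opening: 0.098
```

```bash
python3 s.py 
```

```text
9.525 [ 0.6405 -0.0655  0.267 ] yaz -79.4 down [-0.     0.001 -1.   ] F [-1.8  1.2  4.8] M [ 0.28  0.37 -0.06] op 0.098 q [-0.29  0.84  0.66  1.6  -0.61  0.92 -0.8 ]
```

Call:
{"name": "arm_command", "arguments": {"steps": [{"delta_pos": [0,0,0],"turn": [0,0,-7],"grip": -1},{"delta_pos": [0,0,0],"turn": [0,0,-7],"grip": -1},{"delta_pos": [0,0,0],"turn": [0,0,-7],"grip": -1},{"delta_pos": [0,0,0],"turn": [0,0,-6],"grip": -1},{"delta_pos": [0,0,0],"turn": [0,0,-3],"grip": -1},{"delta_pos": [0,0,0],"turn": [0,0,-2.5],"grip": -1},{"delta_pos": [0,0,0],"turn": [0,0,0],"grip": -1},{"delta_pos": [0,0,0],"turn": [0,0,0],"grip": -1}]}}

```text
time_s: 10.52
ee_pos: [0.6405, -0.0651, 0.267]
eef_rot: [0.134, -0.694, 0.133, 0.695]
wrist_force: [-2.0, 1.6, 5.5]
opening: 0.099
```

```bash
python3 s.py 
```

```text
10.525 [ 0.6405 -0.0651  0.267 ] yaz -111.7 down [-0.     0.002 -1.   ] F [-2.   1.6  5.5] M [0.39 0.44 0.24] op 0.099 q [-0.36  0.89  0.8   1.6  -0.74  0.98 -1.26]
```

Moment of 0.24 N·m: the yellow nut is at its stop too. Release, rise and move clear to check.

Call:
{"name": "arm_command", "arguments": {"steps": [{"delta_pos": [0,0,0],"turn": [0,0,0],"grip": -0.4},{"delta_pos": [0,0,0],"turn": [0,0,0],"grip": -0.4},{"delta_pos": [0,0,0],"turn": [0,0,0],"grip": -0.4},{"delta_pos": [0,0,3],"turn": [0,0,0],"grip": -0.4},{"delta_pos": [0,0,5],"turn": [0,0,0],"grip": -0.4},{"delta_pos": [0,-5,3],"turn": [0,0,0],"grip": -0.4},{"delta_pos": [0,-5,2],"turn": [0,0,0],"grip": -0.4},{"delta_pos": [0,-5,0],"turn": [0,0,0],"grip": -0.4},{"delta_pos": [0,-5,0],"turn": [0,0,0],"grip": -0.4},{"delta_pos": [0,0,0],"turn": [0,0,0],"grip": -0.4}]}}

```text
time_s: 11.78
ee_pos: [0.6378, -0.2721, 0.3968]
eef_rot: [0.136, -0.693, 0.139, 0.694]
wrist_force: [-0.2, 0.3, 0.8]
opening: 0.301
```

```bash
python3 s.py 9;  python3 -c "
from h import *
crop('pics/t9.png','pics/top9.png',285,178,105,105,5.7)"
```

```text
11.775 [ 0.6378 -0.2721  0.3968] yaz -112.5 down [-0.002 -0.005 -1.   ] F [-0.2  0.3  0.8] M [0.   0.02 0.01] op 0.301 q [-0.03  0.82  0.86  1.31 -0.61  1.28 -1.13]
```

View pics/t9.png

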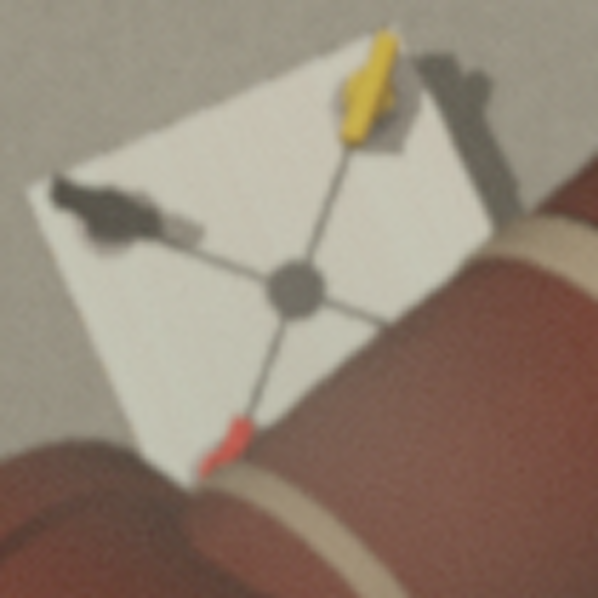

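View pics/scene9.png

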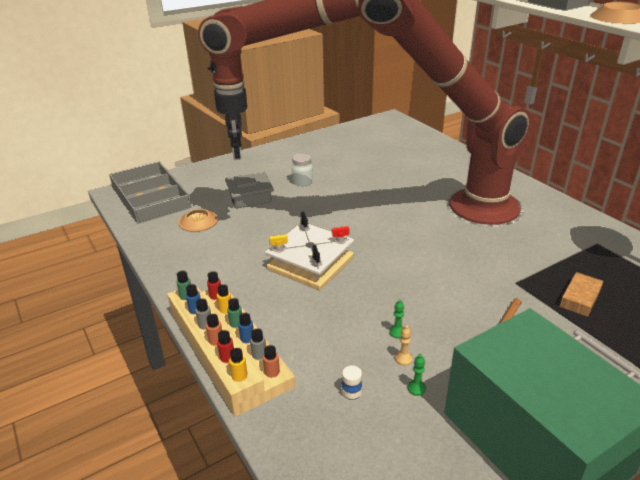

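```bash
python3 - <<'E'
from h import *
def d(a,b): v=b-a; return np.degrees(np.arctan2(v[1],v[0]))
print("yellow top", d(cz((352,138),.098),cz((387,38),.098)))
crop('pics/s9.png','pics/scene9.png',262,212,100,60,8)
E
```

```text
yellow top -18.467485602321595
```

View pics/s9.png

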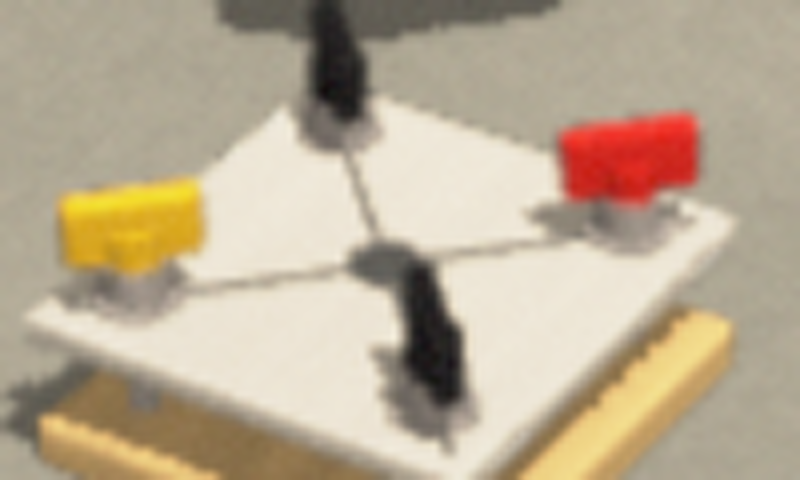

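```bash
python3 - <<'E'
from h import *
from workcell import workorder
def d(a,b): v=b-a; return np.degrees(np.arctan2(v[1],v[0]))
for n,a,b in [("red",(563,130),(695,115)),("yel",(62,196),(200,180))]:
    A,B=[cz(p,.098,"scene",(262,212),8) for p in(a,b)]; print(n,d(B,A),np.linalg.norm(A-B))
print(get_obs()["wrist_force"],get_obs()["qvel"].round(3))
workorder.job_done()
E
```

```text
red -21.931422919249663 0.04154479512643839
yel -21.702112485573075 0.041955368465339656
[0.78313892 0.28641243 1.0348112 ] [-0.043 -0.005 -0.03  -0.003 -0.005  0.003 -0.   ]
the job is handed in; nothing more can be done
```

I tightened the red nut to its stop first, then the yellow nut, released both and moved the gripper clear. I handed the job in at about 11.8 s. The hand-in gives no verdict, so the result below rests on my own checks.

- **Hard stops:** the turning moment jumped to 0.33 N·m on red and 0.24 N·m on yellow, well above the 0.06 N·m needed to turn a nut.
- **Bar angles:** the diagonal measures -19.8°.

  | Nut | Top camera | Scene camera |
  |---|---|---|
  | Red | not measured; the arm partly hid the bar | -21.9° |
  | Yellow | -18.5° | -21.7° |

  The two cameras differ by about 3° on yellow, which is still well inside the 11° tolerance.
- **Bishop and gripper:** the bishop stands upright in the last scene picture. The gripper is clear of everything, with no meaningful force on the wrist.

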